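# Clear up after the shelf job

### The job

Put away what is left over from the shelf and pipe work: stack the two pine off-cuts flat in the corner stand, the longer one below and the shorter one on top, each lying along the stand and pushed up snug against both fences; stand both pipe couplings upright, side by side, on the floor of the square box; and lay the shelf bracket flat on its side in the long tray. Leave the glass jar and the plant pot where they are, and let go of everything at the end.

Things in the scene. Friction and masses are not known exactly. Their poses are not given: they have to be found in the camera images.
- long_board: longer pine off-cut, a plain wooden block 110 (x) x 50 (y) x 20 (z) mm lying flat, about 0.1 kg; origin at the centre of its underside, x along its length, z up. Both ends are alike.
- short_board: shorter pine off-cut, 80 (x) x 50 (y) x 20 (z) mm lying flat, about 0.08 kg; origin at the centre of its underside, x along its length, z up. Both ends are alike.
- bracket: dark steel L-shaped shelf bracket lying on its side (z up), 24 mm high, bars 10 mm thick, 0.16 kg. Origin: underside, centre of its 100 (x) x 56 (y) mm outline. Long bar: along x, full 100 mm, centre line y = -23 mm. Short bar: along y, centre line x = -45 mm, up to y = +28 mm. Centre of mass about (-16, -13) mm.
- wide_coupling: wide steel pipe coupling, an upright hollow sleeve 50 mm outside and 34 mm inside diameter, 50 mm high, about 0.3 kg; origin at the centre of its underside, z along its axis.
- slim_coupling: slim steel pipe coupling, an upright hollow sleeve 36 mm outside and 22 mm inside diameter, 50 mm high, about 0.18 kg; origin at the centre of its underside, z along its axis.
- corner_stand: fixed stand: dark wooden base 150 (x) x 90 (y) x 10 (z) mm with two aluminium fences, 8 mm thick, tops at z = 46 mm. Origin: centre of the base's underside. End fence: inner face x = -60, y -35 to +38 mm. Side fence: inner face y = +30, only x = -68 to -25 mm, so a finger can pass beside a board beyond it. A board lies along x; fully home its end is at x = -60 and its side at y = +30 mm.
- square_box: fixed white open box, 140 x 140 mm outside, 30 mm high, walls 6 mm, floor top at z = 6 mm (128 x 128 mm inside); origin at the centre of its underside on the bench, sides along x and y.
- long_tray: fixed white open tray, 190 (x) x 110 (y) mm outside, 20 mm high, walls 5 mm, floor top at z = 5 mm (180 x 100 mm inside); origin at the centre of its underside on the bench.
- jar: bystander: glass jar with a steel lid, 72 mm diameter, 85 mm high, loose; origin at the centre of its underside.
- plant_pot: bystander: empty terracotta plant pot, 80 mm across the rim, 75 mm high, loose; origin at the centre of its underside.
Not all that is in view belongs to the job. Several things have the shape of the corner_stand; the one meant has the colours described above.

How it is judged:
By the outcome, as a careful person would: the job done as asked, in the order asked, and still so for the second after the job is handed in, with the robot touching nothing.
It also fails if it takes over 138 s, if anything falls off the work surface, if the arm or the gripper's body presses on something with over 40 N, if the wrist force passes 120 N, or if a joint passes its speed limit or range.

### The arm

A 7-joint arm with a two-finger parallel gripper is mounted at the origin on the work surface. World frame = base frame: x ahead of the robot, y to its left, z up, the work surface at z = 0. Lengths are in m, angles in rad, forces in N, time in s.
With the tool pointing down it reaches from about 0.425 to 0.875 m from the base axis. Payload 4.7 kg.
Tool frame: the origin (TCP) lies between the finger pads; the fingertips stand 11 mm ahead of it and the grasp point (between the pads) lies 8 mm behind it; z points along the fingers, y is the line along which they close (so a half turn about z gives the same grasp; the last joint's range is limited). The gripper opens to 87 mm and grips with 3 to 60 N. Pads are 19 mm wide; open, the fingers measure 117 mm over their backs; the gripper's body (75 mm by 190 mm) begins 51 mm behind the grasp point.
Start: joints at [-1.093, 0.321, -0.07, 1.45, 0.023, 1.371, -0.057], TCP at [0.291, 0.581, 0.208] pointing down, gripper open.
Joint ranges: [-2.86, 2.86], [-0.3, 2.09], [-1.38, 1.24], [0.06, 2.45], [-1.56, 4.7], [0.09, 2.05], [-2.69, 2.69]. Speed limits (rad/s): [2.57, 2.57, 3.14, 3.14, 3.14, 3.14, 3.14].

### API

Orientations are given as a rotation vector (axis times angle).
In Python, from workcell import state, capture, sign_off gives the robot as it stands.
- The arm moves only by the tool move_arm, never from a script. Its argument "steps" is a list of rows, each a list of 7 numbers: the finger opening in mm, from 0 to 87, then the shift along the world's x, y, z in units of 25 mm (1.0 is 25 mm), then the turn, a rotation vector about the world's x, y, z in rad. A call has 1 to 10 rows; each row is the pose to reach, as a shift and turn from the pose commanded when the call began; what a row does not reach only later rows make up. A row lasts 1/12 s, in which the tool goes at most 41.7 mm and 7.16 degrees, less where a joint would pass 70% of its speed; a pose out of reach is approached as far as the arm can. A call with a gripper value outside its range is refused whole. The fingers move at their own pace and stop on an object; "force" is the grip in N (left out, the last holds). Time passes only in rows, so rows that repeat a pose let the fingers close. It gives the time, the measured TCP pose, the force, the opening and the grip force at its end, in the units of the state.
- state(): the state, without advancing time (a new reading comes with each control period).
- capture(name): name is "side" or "top"; returns a dict with "image" (384x512x3 uint8, red, green, blue), "mtx" (3x3 intrinsics, pixels), "camera_from_world" (4x4, takes a point from world to camera coordinates). Camera axes: x right, y down, z forward; pixel columns grow to the right and rows downward; lengths in m; the calibration is good to about 2 mm. A picture is of the moment at which its call begins. There is no depth.
- sign_off(): hands the job in; it is judged then, once.
The state is a dict: "t": time; "qpos": joint angles; "joint_vel": joint speeds; "effort": joint torques, N m; "tool_pos": TCP position; "tool_rot": TCP orientation; "wrist_force": force on the tool from outside, world axes, zero at the start; "torque": the same for the moment, N m; "width": finger opening in m; "grip_force": force on a finger pad.
Only numpy, scipy, OpenCV 4.12 (cv2) and the standard library are available. Lean on these libraries where they do the work, as an engineer would, in place of code of your own. Each camera call takes 0.05 s, during which the arm holds its last target. There are 200 camera calls.

## Working session

There is one attempt and no reset: what is moved stays moved. The work goes in short steps, Python scripts to look and compute and a tool call to move; the robot and the scene stay as the last step left them, time stands still between calls to the robot, and variables do not carry over. Pictures are saved under pics/ and viewed, at most 14 in all, crops included, and the job is handed in when it is done.

Besides the shell and the picture viewer there is one more tool, called after "Emit:" in YAML: its name, and indented under it one key for each argument. move_arm: Moves the arm, as the interface text tells. Its arguments: {"type":"object","properties":{"steps":{"type":"array","items":{"type":"array","items":{"type":"number"}}},"force":{"type":"number"}},"required":["steps"]}

```bash
mkdir -p pics; ls
cat > h.py <<'E'
import numpy as np,cv2
from workcell import state,capture,sign_off
def snap(n,f):
    c=capture(n); np.savez('cal_'+n,m=c['mtx'],T=c['camera_from_world'],im=c['image'])
    cv2.imwrite('pics/'+f,cv2.cvtColor(c['image'],cv2.COLOR_RGB2BGR)); return c
def ray(n,u,v,z):
    c=np.load('cal_'+n+'.npz');T=c['T'];R=T[:3,:3];o=-R.T@T[:3,3]
    d=R.T@np.linalg.solve(c['m'],[u,v,1.]);return (o+d*(z-o[2])/d[2])
def proj(n,p):
    c=np.load('cal_'+n+'.npz');q=c['T'][:3,:3]@np.asarray(p,float)+c['T'][:3,3];q=c['m']@q;return q[:2]/q[2]
def crop(n,f,x0,y0,x1,y1,s):
    im=np.load('cal_'+n+'.npz')['im'][y0:y1,x0:x1,::-1];cv2.imwrite('pics/'+f,cv2.resize(im,None,fx=s,fy=s,interpolation=cv2.INTER_CUBIC))
E
python3 - <<'E'
from h import *
s=state();print(s)
for n in('top','side'):
    c=snap(n,n+'1.png');T=c['camera_from_world'];print(n,c['mtx'].round(1).tolist(),(-T[:3,:3].T@T[:3,3]).round(3),T[:3,:3].round(2).tolist())
E
```

```text
pics
{'t': 0.0, 'qpos': array([-1.09290318,  0.32182337, -0.07006293,  1.45166701,  0.0226241 ,
        1.37076847, -0.05692753]), 'joint_vel': array([-3.01850851e-04, -7.14814289e-05, -3.11904193e-04,  2.26703502e-03,
       -2.27019548e-03,  5.36182384e-04,  9.74404156e-04]), 'effort': array([ 6.24966788e-06, -4.91288173e+01, -4.03948138e-01, -3.12525594e+01,
       -6.40731817e-02,  4.38777928e-02,  1.84601813e-04]), 'tool_pos': array([0.29058586, 0.58079587, 0.20726513]), 'tool_rot': array([-7.21961502e-01, -3.05719410e+00,  2.91266047e-03]), 'wrist_force': array([-1.17686222,  0.50315173, -0.00318942]), 'torque': array([-0.00847311, -0.01379121, -0.02603962]), 'grip_force': 0.0, 'width': 0.08727666192586161}
top [[444.6, 0.0, 258.7], [0.0, 444.6, 198.2], [0.0, 0.0, 1.0]] [ 0.417 -0.083  1.228] [[-0.02, -1.0, -0.01], [-0.99, 0.02, -0.12], [0.12, 0.01, -0.99]]
side [[429.8, 0.0, 248.0], [0.0, 429.8, 190.3], [0.0, 0.0, 1.0]] [ 0.302 -0.918  1.032] [[0.96, -0.29, 0.01], [-0.21, -0.72, -0.66], [0.2, 0.63, -0.75]]
```

View pics/top1.png

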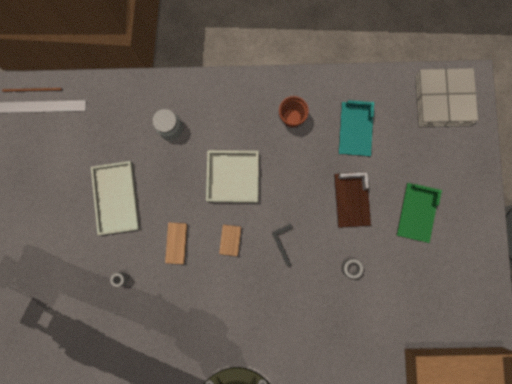

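View pics/side1.png

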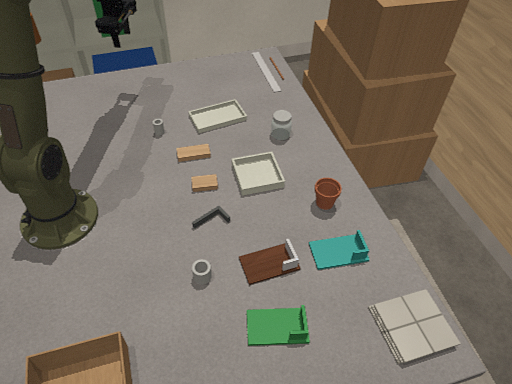

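The top view shows the dark stand with aluminium fences at about (352,200), the box at (233,177), the tray at (115,198), the boards at (176,243) and (230,240), the bracket at (283,245), and the couplings at (353,269) wide and (117,280) slim. In the top image +x is up and +y is left. The side view agrees. The teal and green stands are decoys.

Run:
```python
from h import *
crop('top','cA.png',85,140,285,290,4); crop('top','cB.png',262,150,392,290,4.2)
```

```text
(no output)
```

View pics/cA.png

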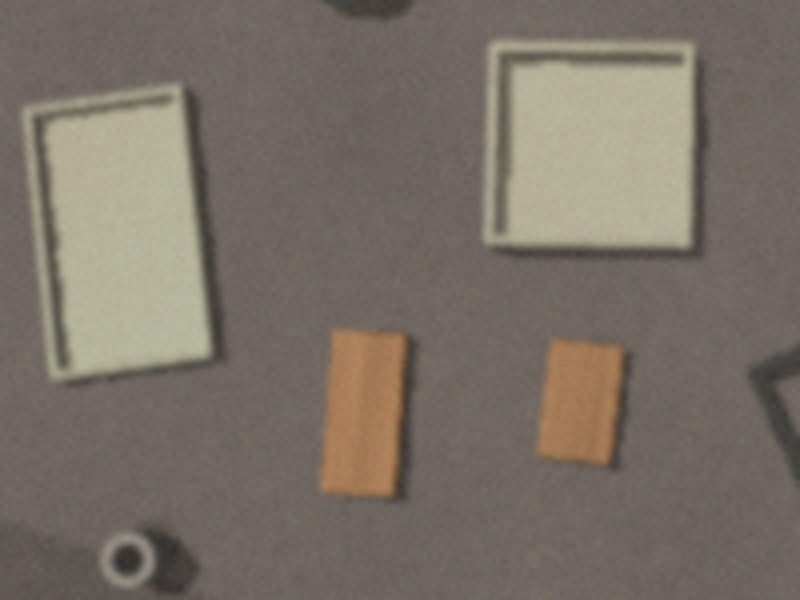

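View pics/cB.png

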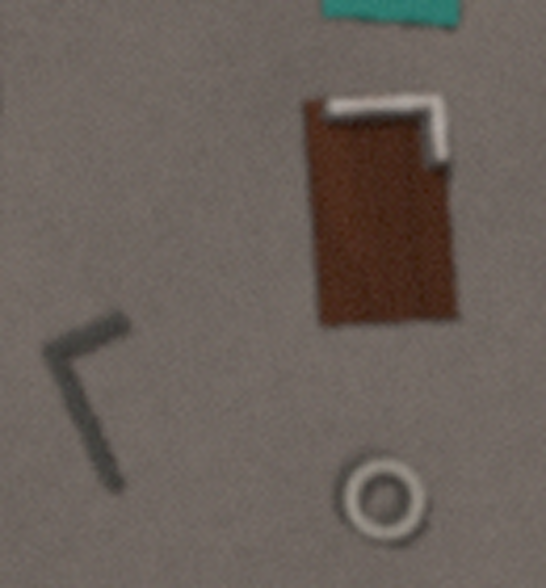

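Crop A gives the rim corners of the tray and box, the board corners and the slim ring centre at (128,559). Crop B gives the bracket corner at (45,350), the stand base and fence corners, and the wide ring centre at (385,499). I'll fit poses from these.

```bash
cat > fit.py <<'E'
from h import *
def o(c,p): s,x,y=dict(A=(4,85,140),B=(4.2,262,150))[c];return (p[0]+.5)/s-.5+x,(p[1]+.5)/s-.5+y
def W(c,ps,z): return np.array([ray('top',*o(c,p),z)[:2] for p in ps])
def kab(L,Wd):
    L=np.array(L,float)/1000;l=L.mean(0);w=Wd.mean(0);H=(L-l).T@(Wd-w)
    th=np.arctan2(H[0,1]-H[1,0],H[0,0]+H[1,1]);R=np.array([[np.cos(th),-np.sin(th)],[np.sin(th),np.cos(th)]]);t=w-R@l
    return t,th,np.abs((L@R.T+t-Wd)).max()*1000
def rep(n,L,Wd):
    t,th,r=kab(L,Wd);print(n,t.round(4),np.degrees(th).round(1),'res mm',r.round(1))
def rect(a,b):return [(a,b),(a,-b),(-a,-b),(-a,b)]
rep('tray',rect(95,55),W('A',[(22,106),(183,85),(213,358),(52,381)],.02))
rep('box',rect(70,70),W('A',[(491,43),(695,43),(693,250),(485,245)],.03))
rep('long',rect(55,25),W('A',[(332,329),(407,333),(397,497),(319,493)],.02))
rep('short',rect(40,25),W('A',[(551,338),(625,346),(612,466),(537,456)],.02))
rep('bracket',[(-50,-28),(-50,28),(-40,28),(50,-28),(50,-18)],W('B',[(45,350),(122,312),(131,328),(110,494),(125,487)],.024))
b=W('B',[(305,101),(321,326),(458,318)],.01);f=W('B',[(327,102),(443,95),(449,162)],.046)
rep('stand',[(-75,-45),(75,-45),(75,45),(-68,-35),(-68,38),(-25,38)],np.vstack([b,f]))
rep('standbase',[(-75,-45),(75,-45),(75,45)],b)
print('slim',W('A',[(128,559)],.05),'wide',W('B',[(385,499)],.05))
print('jar',ray('top',165,121,.085),'pot',ray('top',293.5,110,.075))
E
python3 fit.py
```

```text
tray [0.5711 0.3257] 7.1 res mm 1.7
box [ 0.6225 -0.0013] -1.9 res mm 1.6
long [0.4436 0.1559] -4.0 res mm 1.4
short [0.4482 0.0083] -7.5 res mm 1.0
bracket [ 0.4298 -0.1522] -156.5 res mm 1.1
stand [ 0.5524 -0.3293] -178.1 res mm 1.3
standbase [ 0.553  -0.3295] -178.2 res mm 1.1
slim [[0.35058734 0.30464899]] wide [[ 0.36659699 -0.31567428]]
jar [0.76408784 0.17160132 0.085     ] pot [ 0.78916455 -0.1703054   0.075     ]
```

```bash
cat > go.py <<'E'
# usage: go.py x y z yaw_deg_of_closing_axis -> shift units and turn
import sys;from h import *;from scipy.spatial.transform import Rotation as Ro
def pose():
    s=state();R=Ro.from_rotvec(s['tool_rot']).as_matrix();return s,R
if __name__=='__main__':
    s,R=pose();x,y,z,a=map(float,sys.argv[1:5]);yaw=np.degrees(np.arctan2(R[1,1],R[0,1]))
    d=(a-yaw+90)%180-90
    T=Ro.from_euler('z',yaw+d,degrees=True).as_matrix()@np.array([[0,1,0],[1,0,0],[0,0,-1]]) # y->along yaw
    Y=np.radians(yaw+d);y_=np.array([np.cos(Y),np.sin(Y),0]);z_=np.array([0,0,-1.]);T=np.c_[np.cross(y_,z_),y_,z_]
    print('t',round(s['t'],2),'w',round(s['width']*1e3,1),'yaw',yaw.round(2),'shift',((np.array([x,y,z])-s['tool_pos'])/.025).round(2),'turn',Ro.from_matrix(T@R.T).as_rotvec().round(3),'F',s['wrist_force'].round(1),'q',s['qpos'].round(2))
E
python3 go.py .4436 .1559 .1 86
```

```text
t 0.1 w 87.0 yaw 63.43 shift [  6.12 -17.    -4.29] turn [ 0.002 -0.     0.394] F [-0.3 -0.8  0.4] q [-1.09  0.32 -0.07  1.45  0.02  1.37 -0.06]
```

Emit:
move_arm:
  steps:
    - [80,6.12,-17.0,-3.6,0,0,0.394]
    - [80,6.12,-17.0,-3.6,0,0,0.394]
    - [80,6.12,-17.0,-3.6,0,0,0.394]
    - [80,6.12,-17.0,-3.6,0,0,0.394]
    - [80,6.12,-17.0,-3.6,0,0,0.394]
    - [80,6.12,-17.0,-3.6,0,0,0.394]
    - [80,6.12,-17.0,-3.6,0,0,0.394]
    - [80,6.12,-17.0,-3.6,0,0,0.394]
    - [80,6.12,-17.0,-3.6,0,0,0.394]
    - [80,6.12,-17.0,-3.6,0,0,0.394]
  force: 30

```text
t: 0.93
tool_pos: [0.4293, 0.1948, 0.1265]
tool_rot: [0.109, 3.14, 0.0]
wrist_force: [0.4, 0.9, 0.3]
width: 0.0798
grip_force: 0.0
```

```bash
python3 go.py .4436 .1559 .0145 86
```

```text
t 0.93 w 79.8 yaw 86.01 shift [ 0.57 -1.56 -4.48] turn [-0.  0. -0.] F [0.4 0.9 0.3] q [-0.64 -0.    0.16  1.99  0.    1.15  1.02]
```

Emit:
move_arm:
  steps:
    - [80,0.57,-1.56,-1.0,0,0,0]
    - [80,0.57,-1.56,-1.0,0,0,0]
    - [80,0.57,-1.56,-2.2,0,0,0]
    - [80,0.57,-1.56,-3.4,0,0,0]
    - [80,0.57,-1.56,-4.0,0,0,0]
    - [80,0.57,-1.56,-4.46,0,0,0]
    - [80,0.57,-1.56,-4.46,0,0,0]
    - [80,0.57,-1.56,-4.46,0,0,0]

```text
t: 1.6
tool_pos: [0.4427, 0.1579, 0.015]
tool_rot: [-0.109, -3.138, 0.001]
wrist_force: [0.2, 0.2, 0.3]
width: 0.0802
grip_force: 0.0
```

```bash
python3 go.py .4436 .1559 .0145 86
python3 - <<'E'
from h import *
snap('top','t2.png');crop('top','t2c.png',130,190,290,290,4)
E
```

```text
t 1.6 w 80.2 yaw 86.02 shift [ 0.03 -0.08 -0.02] turn [ 0.001 -0.002 -0.   ] F [0.2 0.2 0.3] q [-0.59  0.14  0.21  2.1  -0.04  0.91  1.13]
```

View pics/t2c.png

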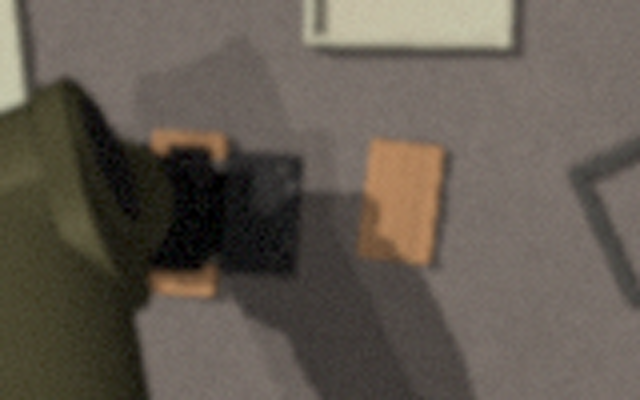

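The gripper straddles the long board at crop (185,210), so I'm closing and lifting.

Emit:
move_arm:
  steps:
    - [40,0,0,0,0,0,0]
    - [40,0,0,0,0,0,0]
    - [40,0,0,0,0,0,0]
    - [40,0,0,0,0,0,0]
    - [40,0,0,0,0,0,0]
    - [40,0,0,0,0,0,0]
    - [40,0,0,0,0,0,0]
    - [40,0,0,1,0,0,0]
    - [40,0,0,2.4,0,0,0]
    - [40,0,0,3.5,0,0,0]
  force: 30

```text
t: 2.48
tool_pos: [0.4433, 0.1577, 0.1044]
tool_rot: [-0.11, -3.139, 0.0]
wrist_force: [0.7, 0.7, 0.4]
width: 0.0402
grip_force: 0.0
```

```bash
cat > loc.py <<'E'
import sys;import numpy as np
P=dict(stand=(.5525,-.3294,-178.1),box=(.6225,-.0013,-1.9),tray=(.5711,.3257,7.1),bracket=(.4298,-.1522,-156.5),short=(.4482,.0083,-7.5))
n,x,y=sys.argv[1],float(sys.argv[2])/1e3,float(sys.argv[3])/1e3
a,b,t=P[n];t=np.radians(t);print(round(a+np.cos(t)*x-np.sin(t)*y,4),round(b+np.sin(t)*x+np.cos(t)*y,4))
E
p=$(python3 loc.py stand 0 0);echo $p; python3 go.py $p .1 91.9
```

```text
0.5525 -0.3294
t 2.48 w 40.2 yaw 85.99 shift [  4.37 -19.48  -0.17] turn [ 0.    -0.     0.103] F [0.7 0.7 0.4] q [-0.6   0.02  0.21  2.02 -0.    1.11  1.11]
```

Run:
```python
from h import *
snap('side','s3.png');crop('side','s3c.png',140,60,280,200,4)
```

```text
(no output)
```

View pics/s3c.png

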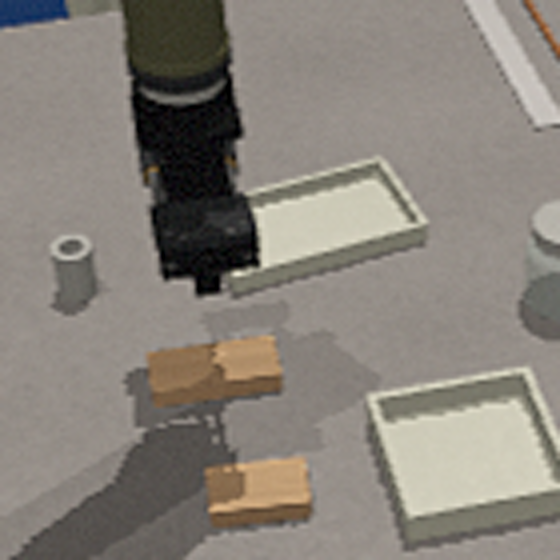

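The side view shows the long board still on the bench at about crop (215,370). The lift began before the fingers had closed. I'll check that the board hasn't shifted.

```bash
python3 - <<'E'
from h import *
def w(p):return ray('side',(p[0]+.5)/4-.5+140,(p[1]+.5)/4-.5+60,.02)[:2]
c=np.array([w(p) for p in [(148,352),(274,337),(281,375),(157,388)]]);print(c.round(4).tolist(),c.mean(0), np.degrees(np.arctan2(*(c[1]-c[0])[::-1])),np.degrees(np.arctan2(*(c[2]-c[3])[::-1])))
E
python3 go.py .4436 .1559 .0145 86
```

```text
[[0.3892, 0.1857], [0.4971, 0.1738], [0.4918, 0.1261], [0.3883, 0.14]] [0.44160439 0.1563877 ] -6.254786950047991 -7.652187091147737
t 2.53 w 40.2 yaw 85.98 shift [-0.14 -0.13 -3.82] turn [-0.004  0.008  0.   ] F [2.7 0.2 3.1] q [-0.6   0.01  0.21  2.01 -0.    1.11  1.11]
```

Emit:
move_arm:
  steps:
    - [70,0,-0.05,0,0,0,0]
    - [70,0,-0.05,0,0,0,0]
    - [70,0,-0.05,0,0,0,0]
    - [70,0,-0.05,0,0,0,0]
    - [70,0,-0.05,0,0,0,0]
    - [70,0,-0.05,-1.2,0,0,0]
    - [70,0,-0.05,-2.4,0,0,0]
    - [70,0,-0.05,-3.2,0,0,0]
    - [70,0,-0.05,-3.5,0,0,0]
    - [70,0,-0.05,-3.5,0,0,0]

```text
t: 3.37
tool_pos: [0.4414, 0.1557, 0.0132]
tool_rot: [-0.109, -3.135, 0.004]
wrist_force: [-0.1, 0.3, -0.3]
width: 0.0698
grip_force: 0.0
```

Emit:
move_arm:
  steps:
    - [40,0,0,0,0,0,0]
    - [40,0,0,0,0,0,0]
    - [40,0,0,0,0,0,0]
    - [40,0,0,0,0,0,0]
    - [40,0,0,0,0,0,0]
    - [40,0,0,0,0,0,0]
    - [40,0,0,0,0,0,0]
    - [40,0,0,0,0,0,0]
    - [40,0,0,0,0,0,0]
    - [40,0,0,0,0,0,0]
  force: 30

```text
t: 4.2
tool_pos: [0.4434, 0.1566, 0.0154]
tool_rot: [0.11, 3.14, 0.0]
wrist_force: [-0.2, 0.2, -0.0]
width: 0.04
grip_force: 0.0
```

```bash
python3 - <<'E'
from h import *
snap('side','s4.png');snap('top','t4.png')
a=np.load('cal_side.npz')['im'][90:190,140:265,::-1];b=np.load('cal_top.npz')['im'][190:290,125:250,::-1]
cv2.imwrite('pics/m4.png',np.hstack([cv2.resize(i,None,fx=3.2,fy=3.2,interpolation=cv2.INTER_CUBIC) for i in(a,b)]))
E
python3 go.py .4436 .1559 .0145 86
```

```text
t 4.3 w 40.1 yaw 86.0 shift [ 0.01 -0.03 -0.04] turn [-0. -0. -0.] F [-0.4 -0.3  0.1] q [-0.59  0.14  0.21  2.1  -0.04  0.91  1.14]
```

View pics/m4.png

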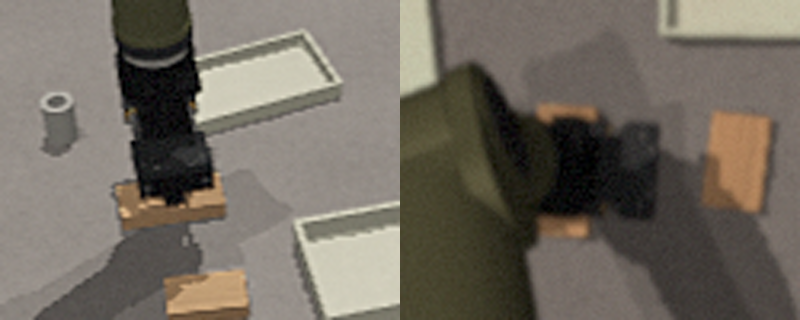

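Run:
```python
from h import *
for z in(.0,.01,.02,.03):
  for y in (.13,.136,.142): print(z,y,((proj('side',(.4434,y,z))-[140,90])*3.2).round(0))
g=lambda x,y:ray('side',140+x/3.2,90+y/3.2,.02)
print(g(117,185),g(127,228))
crop('side','s4c.png',168,120,232,168,10)
```

```text
0.0 0.13 [179. 223.]
0.0 0.136 [178. 219.]
0.0 0.142 [177. 215.]
0.01 0.13 [179. 216.]
0.01 0.136 [177. 212.]
0.01 0.142 [176. 209.]
0.02 0.13 [178. 209.]
0.02 0.136 [177. 205.]
0.02 0.142 [175. 202.]
0.03 0.13 [177. 202.]
0.03 0.136 [176. 199.]
0.03 0.142 [175. 195.]
[0.38882307 0.18479715 0.02      ] [0.38677153 0.11751469 0.02      ]
```

View pics/s4c.png

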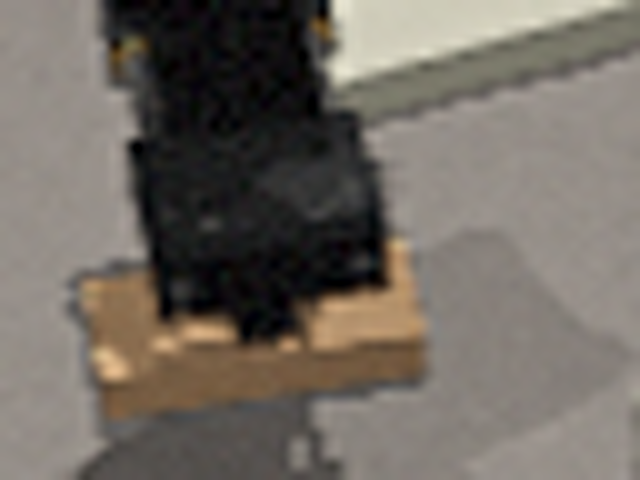

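Run:
```python
from h import *
for z in(.055,.074,.094):
  for x in (-.0375,.0375): print(z,x,((proj('side',(.4434+x,.1566-.095,z))-[168,120])*10).round(0))
```

```text
0.055 -0.0375 [197. 441.]
0.055 0.0375 [426. 395.]
0.074 -0.0375 [191. 399.]
0.074 0.0375 [423. 352.]
0.094 -0.0375 [185. 353.]
0.094 0.0375 [419. 307.]
```

Emit:
move_arm:
  steps:
    - [70,0,0,0.8,0,0,0]
    - [70,0,0,0.8,0,0,0]
    - [70,0,0,0.8,0,0,0]
    - [70,0,0,0.8,0,0,0]
    - [70,0,0,0.8,0,0,0]
    - [70,0,0,0.4,0,0,0]
    - [70,0,0,0,0,0,0]
    - [70,0,0,-0.08,0,0,0]
    - [70,0,0,-0.16,0,0,0]
    - [70,0,0,-0.24,0,0,0]

```text
t: 5.13
tool_pos: [0.4431, 0.1564, 0.0087]
tool_rot: [-0.11, -3.139, 0.001]
wrist_force: [1.3, 0.2, -0.2]
width: 0.0697
grip_force: 0.0
```

Emit:
move_arm:
  steps:
    - [70,0,0,-0.1,0,0,0]
    - [70,0,0,-0.2,0,0,0]
    - [70,0,0,-0.2,0,0,0]
    - [70,0,0,-0.2,0,0,0]

```text
t: 5.47
tool_pos: [0.4435, 0.1566, 0.0045]
tool_rot: [0.11, 3.14, 0.0]
wrist_force: [0.8, -0.2, -0.0]
width: 0.0698
grip_force: 0.0
```

Emit:
move_arm:
  steps:
    - [70,0,0,-0.1,0,0,0]
    - [70,0,0,-0.2,0,0,0]
    - [70,0,0,-0.2,0,0,0]
    - [70,0,0,-0.2,0,0,0]

```text
t: 5.8
tool_pos: [0.4433, 0.1565, -0.0007]
tool_rot: [-0.11, -3.139, 0.0]
wrist_force: [-0.5, -0.8, -0.2]
width: 0.0703
grip_force: 0.0
```

Run:
```python
from h import *
snap('side','s5.png');crop('side','s5c.png',168,100,232,168,8)
```

```text
(no output)
```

View pics/s5c.png

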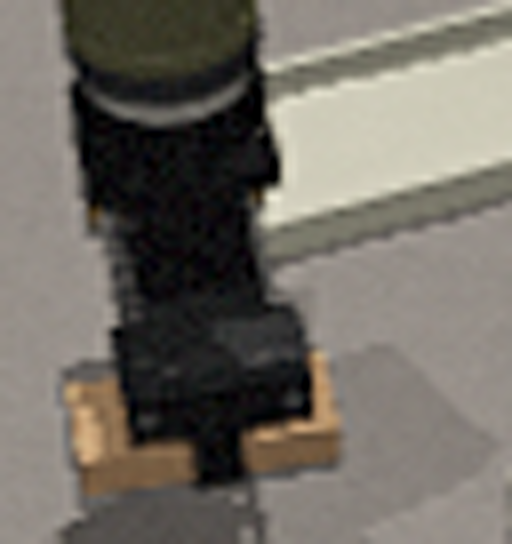

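Now the near finger is in front of the board, with its tip at about crop (220,480). The fingertips are clearly higher than the documented offset, so I'm probing down gently for contact.

Emit:
move_arm:
  steps:
    - [70,0,0,-0.08,0,0,0]
    - [70,0,0,-0.16,0,0,0]
    - [70,0,0,-0.2,0,0,0]
    - [70,0,0,-0.2,0,0,0]

```text
t: 6.18
tool_pos: [0.4432, 0.1565, -0.0059]
tool_rot: [-0.11, -3.139, 0.0]
wrist_force: [-0.4, 0.2, 0.2]
width: 0.0699
grip_force: 0.0
```

Emit:
move_arm:
  steps:
    - [70,0,0,-0.06,0,0,0]
    - [70,0,0,-0.1,0,0,0]
    - [70,0,0,-0.1,0,0,0]

```text
t: 6.43
tool_pos: [0.4433, 0.1565, -0.0083]
tool_rot: [-0.11, -3.139, 0.0]
wrist_force: [0.4, -0.7, -0.2]
width: 0.0703
grip_force: 0.0
```

Emit:
move_arm:
  steps:
    - [40,0,0,0,0,0,0]
    - [40,0,0,0,0,0,0]
    - [40,0,0,0,0,0,0]
    - [40,0,0,0,0,0,0]
    - [40,0,0,0,0,0,0]
    - [40,0,0,0,0,0,0]
  force: 20

```text
t: 6.93
tool_pos: [0.4436, 0.1567, -0.008]
tool_rot: [0.109, 3.139, 0.0]
wrist_force: [0.4, 0.1, -0.1]
width: 0.0497
grip_force: 20.0
```

Emit:
move_arm:
  steps:
    - [40,0,0,0.5,0,0,0]
    - [40,0,0,1.5,0,0,0]
    - [40,0,0,2.7,0,0,0]
    - [40,0,0,3.8,0,0,0]
    - [40,0,0,3.8,0,0,0]
  force: 30

```text
t: 7.35
tool_pos: [0.4471, 0.158, 0.0922]
tool_rot: [0.11, 3.131, 0.007]
wrist_force: [1.6, -0.7, -0.4]
width: 0.0496
grip_force: 30.0
```

```bash
python3 go.py .5525 -.3294 .09 91.9
```

```text
t 7.35 w 49.6 yaw 85.99 shift [  4.22 -19.5   -0.09] turn [-0.005  0.008  0.103] F [ 1.6 -0.7 -0.4] q [-0.6   0.03  0.21  2.03 -0.01  1.07  1.11]
```

Emit:
move_arm:
  steps:
    - [40,4.37,-19.44,0.1,0,0,0.103]
    - [40,4.37,-19.44,0.1,0,0,0.103]
    - [40,4.37,-19.44,0.1,0,0,0.103]
    - [40,4.37,-19.44,0.1,0,0,0.103]
    - [40,4.37,-19.44,0.1,0,0,0.103]
    - [40,4.37,-19.44,0.1,0,0,0.103]
    - [40,4.37,-19.44,0.1,0,0,0.103]
    - [40,4.37,-19.44,0.1,0,0,0.103]
    - [40,4.37,-19.44,0.1,0,0,0.103]
    - [40,4.37,-19.44,0.1,0,0,0.103]

```text
t: 8.18
tool_pos: [0.5342, -0.25, 0.0883]
tool_rot: [0.053, -3.141, -0.001]
wrist_force: [1.3, 0.3, -0.2]
width: 0.0497
grip_force: 30.0
```

```bash
python3 go.py .5525 -.3294 .09 91.9
```

```text
t 8.18 w 49.7 yaw 91.92 shift [ 0.73 -3.18  0.07] turn [-0.    -0.001 -0.   ] F [ 1.3  0.3 -0.2] q [-0.08  0.31  0.56  1.77 -0.18  1.12  2.14]
```

Emit:
move_arm:
  steps:
    - [40,0.73,-3.18,0,0,0,0]
    - [40,0.73,-3.18,0,0,0,0]
    - [40,0.73,-3.18,0,0,0,0]
    - [40,0.73,-3.18,0,0,0,0]
    - [40,0.73,-3.18,-0.8,0,0,0]
    - [40,0.73,-3.18,-1.6,0,0,0]
    - [40,0.73,-3.18,-2.4,0,0,0]
    - [40,0.73,-3.18,-2.9,0,0,0]
    - [40,0.73,-3.18,-2.9,0,0,0]
    - [40,0.73,-3.18,-2.9,0,0,0]

```text
t: 9.02
tool_pos: [0.5525, -0.3264, 0.016]
tool_rot: [0.054, -3.14, -0.002]
wrist_force: [0.7, 0.2, -0.5]
width: 0.0499
grip_force: 30.0
```

```bash
python3 go.py .5525 -.3294 .003 91.9;python3 - <<'E'
from h import *
snap('side','s6.png');snap('top','t6.png')
a=np.load('cal_side.npz')['im'][210:310,210:335,::-1];b=np.load('cal_top.npz')['im'][150:250,290:415,::-1]
cv2.imwrite('pics/m6.png',np.hstack([cv2.resize(i,None,fx=3.2,fy=3.2,interpolation=cv2.INTER_CUBIC) for i in(a,b)]))
E
```

```text
t 9.02 w 49.9 yaw 91.97 shift [ 0.   -0.12 -0.52] turn [-0.001 -0.001 -0.001] F [ 0.7  0.2 -0.5] q [ 0.07  0.5   0.55  1.69 -0.3   1.03  2.32]
```

View pics/m6.png

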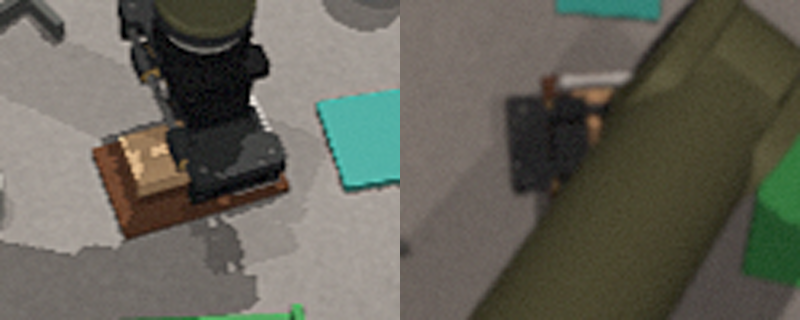

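The board hangs over the stand base inside the fences (side crop (155,165)). Next I lower it to contact.

Emit:
move_arm:
  steps:
    - [40,0,0,-0.2,0,0,0]
    - [40,0,0,-0.3,0,0,0]
    - [40,0,0,-0.4,0,0,0]
    - [40,0,0,-0.48,0,0,0]
    - [40,0,0,-0.52,0,0,0]
    - [40,0,0,-0.52,0,0,0]

```text
t: 9.62
tool_pos: [0.5525, -0.3277, 0.0032]
tool_rot: [0.052, -3.141, -0.0]
wrist_force: [0.3, 0.2, -0.3]
width: 0.0496
grip_force: 30.0
```

Emit:
move_arm:
  steps:
    - [40,0,0,-0.04,0,0,0]
    - [40,0,0,-0.06,0,0,0]
    - [40,0,0,-0.06,0,0,0]

```text
t: 9.87
tool_pos: [0.5528, -0.3279, 0.0021]
tool_rot: [-0.052, 3.141, -0.0]
wrist_force: [0.9, -0.2, -1.0]
width: 0.0499
grip_force: 30.0
```

Emit:
move_arm:
  steps:
    - [40,0,0,-0.03,0,0,0]
    - [40,0.1,0,-0.03,0,0,0]
    - [40,0.2,0,-0.03,0,0,0]
    - [40,0.2,0,-0.03,0,0,0]

```text
t: 10.2
tool_pos: [0.5581, -0.3284, 0.0021]
tool_rot: [-0.052, 3.141, -0.001]
wrist_force: [-1.9, -0.6, 5.3]
width: 0.0494
grip_force: 30.0
```

Emit:
move_arm:
  steps:
    - [40,0.04,0,0,0,0,0]
    - [40,0.08,0,0,0,0,0]
    - [40,0.08,0,0,0,0,0]

```text
t: 10.45
tool_pos: [0.5582, -0.3284, 0.0021]
tool_rot: [0.051, -3.139, -0.001]
wrist_force: [-8.0, 1.2, 9.4]
width: 0.0494
grip_force: 30.0
```

Emit:
move_arm:
  steps:
    - [40,0,-0.08,0.02,0,0,0]
    - [40,0,-0.16,0.02,0,0,0]
    - [40,0,-0.2,0.02,0,0,0]
    - [40,0,-0.2,0.02,0,0,0]

```text
t: 10.78
tool_pos: [0.5583, -0.3289, 0.0022]
tool_rot: [0.055, -3.137, -0.011]
wrist_force: [-8.6, 7.7, 12.1]
width: 0.0495
grip_force: 30.0
```

Emit:
move_arm:
  steps:
    - [40,0,-0.04,0,0,0,0]
    - [40,0,-0.08,0,0,0,0]
    - [40,0,-0.08,0,0,0,0]

```text
t: 11.03
tool_pos: [0.5582, -0.3292, 0.0023]
tool_rot: [0.057, -3.136, -0.015]
wrist_force: [-10.2, 11.9, 14.8]
width: 0.0494
grip_force: 30.0
```

Emit:
move_arm:
  steps:
    - [40,-0.12,0,0.08,0,0,0]
    - [40,-0.12,0,0.08,0,0,0]
    - [40,-0.12,0,0.08,0,0,0]

```text
t: 11.28
tool_pos: [0.557, -0.3335, 0.0034]
tool_rot: [-0.053, 3.141, 0.003]
wrist_force: [-0.9, 3.5, 0.8]
width: 0.0496
grip_force: 30.0
```

Emit:
move_arm:
  steps:
    - [40,0,-0.06,0,0,0,0]
    - [40,0,-0.1,0,0,0,0]
    - [40,0,-0.1,0,0,0,0]

```text
t: 11.53
tool_pos: [0.557, -0.3335, 0.003]
tool_rot: [0.056, -3.14, -0.009]
wrist_force: [-3.7, 8.6, 2.7]
width: 0.0499
grip_force: 30.0
```

Emit:
move_arm:
  steps:
    - [40,0.05,0,0,0,0,0]
    - [40,0.08,0,0,0,0,0]
    - [40,0.08,0,0,0,0,0]

```text
t: 11.78
tool_pos: [0.5577, -0.3335, 0.0023]
tool_rot: [0.055, -3.137, -0.009]
wrist_force: [-2.9, 8.9, 0.7]
width: 0.0498
grip_force: 30.0
```

Emit:
move_arm:
  steps:
    - [40,0.05,0,0,0,0,0]
    - [40,0.08,0,0,0,0,0]
    - [40,0.08,0.06,0,0,0,0]
    - [40,0.04,0.1,0,0,0,0]
    - [40,0.04,0.1,0,0,0,0]
    - [66,0.04,0.1,0,0,0,0]
    - [66,0.04,0.1,0,0,0,0]
    - [66,0.04,0.1,0,0,0,0]
    - [66,0.04,0.1,0,0,0,0]
    - [66,0.04,0.1,0,0,0,0]

```text
t: 12.62
tool_pos: [0.5603, -0.3358, 0.0043]
tool_rot: [-0.051, 3.14, -0.002]
wrist_force: [0.6, -0.5, -0.1]
width: 0.0653
grip_force: 0.0
```

Emit:
move_arm:
  steps:
    - [66,0,0,0.8,0,0,0]
    - [66,0,0,2.2,0,0,0]
    - [66,0,0,3.5,0,0,0]
    - [66,-2,12,3.5,0,0,0]
    - [66,-2,12,3.5,0,0,0]
    - [66,-2,12,3.5,0,0,0]
    - [66,-2,12,3.5,0,0,0]
    - [66,-2,12,3.5,0,0,0]
    - [66,-2,12,3.5,0,0,0]
    - [66,-2,12,3.5,0,0,0]

```text
t: 13.45
tool_pos: [0.5117, -0.0455, 0.0919]
tool_rot: [-0.051, 3.139, 0.0]
wrist_force: [0.6, 0.0, -0.3]
width: 0.0658
grip_force: 0.0
```

```bash
python3 go.py .4482 .0083 .09 82.5;python3 - <<'E'
from h import *
snap('top','t7.png');crop('top','t7c.png',215,150,395,290,4)
E
```

```text
t 13.45 w 65.8 yaw 91.87 shift [-2.54  2.15 -0.08] turn [-0.     0.002 -0.163] F [ 0.6  0.  -0.3] q [-0.4   0.13  0.47  1.95 -0.06  1.08  1.7 ]
```

View pics/t7c.png

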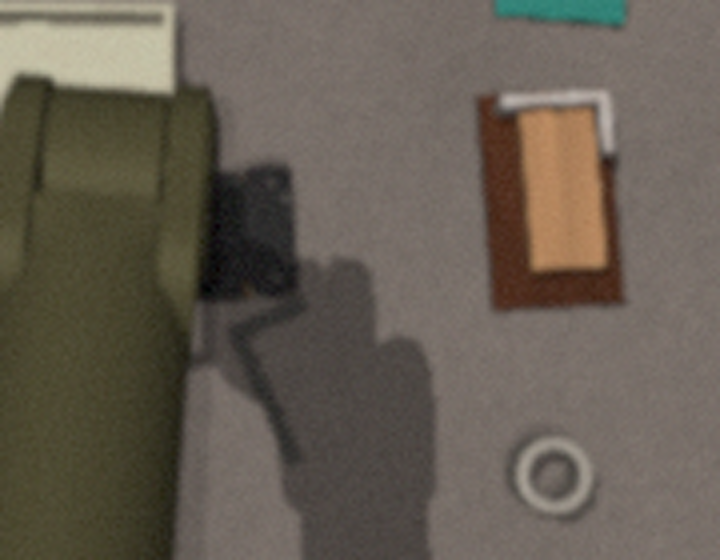

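The long board lies snug in the fence corner (crop (565,190)). Next is the short board, gripped 12 mm off centre away from the end fence.

Emit:
move_arm:
  steps:
    - [70,-2.5,2.2,0,0,0,-0.163]
    - [70,-3.02,2.21,0,0,0,-0.163]
    - [70,-3.02,2.21,0,0,0,-0.163]
    - [70,-3.02,2.21,0,0,0,-0.163]
    - [70,-3.02,2.21,-1.0,0,0,-0.163]
    - [70,-3.02,2.21,-2.2,0,0,-0.163]
    - [70,-3.02,2.21,-2.9,0,0,-0.163]
    - [70,-3.02,2.21,-3.4,0,0,-0.163]
    - [70,-3.02,2.21,-3.4,0,0,-0.163]
    - [70,-3.02,2.21,-3.4,0,0,-0.163]

```text
t: 14.33
tool_pos: [0.4369, 0.0072, 0.0063]
tool_rot: [-0.206, -3.135, 0.001]
wrist_force: [-0.7, 0.0, 0.1]
width: 0.0698
grip_force: 0.0
```

```bash
p=$(python3 loc.py short -12 0); echo $p; python3 go.py $p -.008 82.5
```

```text
0.4363 0.0099
t 14.33 w 69.8 yaw 82.5 shift [-0.02  0.11 -0.57] turn [ 0.001 -0.     0.   ] F [-0.7  0.   0.1] q [-0.48  0.08  0.42  2.19 -0.04  0.88  1.4 ]
```

Emit:
move_arm:
  steps:
    - [70,-0.02,0.1,-0.3,0,0,0]
    - [70,-0.02,0.1,-0.5,0,0,0]
    - [70,-0.02,0.1,-0.56,0,0,0]
    - [70,-0.02,0.1,-0.56,0,0,0]
    - [40,-0.02,0.1,-0.56,0,0,0]
    - [40,-0.02,0.1,-0.56,0,0,0]
    - [40,-0.02,0.1,-0.56,0,0,0]
    - [40,-0.02,0.1,-0.56,0,0,0]
    - [40,-0.02,0.1,-0.56,0,0,0]
    - [40,-0.02,0.1,-0.56,0,0,0]
  force: 30

```text
t: 15.17
tool_pos: [0.436, 0.0108, -0.0075]
tool_rot: [0.204, 3.135, 0.0]
wrist_force: [-0.4, -0.0, 1.8]
width: 0.05
grip_force: 30.0
```

```bash
p=$(python3 loc.py stand -3 0); echo $p; python3 go.py $p .12 91.9
```

```text
0.5555 -0.3293
t 15.17 w 50.0 yaw 82.56 shift [  4.78 -13.6    5.1 ] turn [-0.     0.     0.163] F [-0.4 -0.   1.8] q [-0.49  0.11  0.42  2.2  -0.06  0.85  1.41]
```

Emit:
move_arm:
  steps:
    - [40,0,0,0.8,0,0,0]
    - [40,0,0,2.4,0,0,0]
    - [40,0.5,-1.3,3.4,0,0,0.1]
    - [40,4.78,-13.6,4.5,0,0,0.163]
    - [40,4.78,-13.6,4.5,0,0,0.163]
    - [40,4.78,-13.6,4.5,0,0,0.163]
    - [40,4.78,-13.6,4.5,0,0,0.163]
    - [40,4.78,-13.6,4.5,0,0,0.163]
    - [40,4.78,-13.6,4.5,0,0,0.163]
    - [40,4.78,-13.6,4.5,0,0,0.163]

```text
t: 16.0
tool_pos: [0.5438, -0.2968, 0.1015]
tool_rot: [0.053, -3.141, -0.001]
wrist_force: [1.6, 0.5, -0.6]
width: 0.0499
grip_force: 30.0
```

```bash
python3 go.py .5555 -.3293 .03 91.9
```

```text
t 16.0 w 49.9 yaw 91.95 shift [ 0.47 -1.3  -2.86] turn [-0.    -0.    -0.001] F [ 1.6  0.5 -0.6] q [-0.07  0.38  0.65  1.68 -0.25  1.17  2.25]
```

Emit:
move_arm:
  steps:
    - [40,0.47,-1.3,0,0,0,0]
    - [40,0.47,-1.3,0,0,0,0]
    - [40,0.47,-1.3,-0.8,0,0,0]
    - [40,0.47,-1.3,-1.6,0,0,0]
    - [40,0.47,-1.3,-2.4,0,0,0]
    - [40,0.47,-1.3,-2.8,0,0,0]
    - [40,0.47,-1.3,-2.95,0,0,0]
    - [40,0.47,-1.3,-3.05,0,0,0]
    - [40,0.47,-1.3,-3.1,0,0,0]
    - [40,0.47,-1.3,-3.1,0,0,0]

```text
t: 16.83
tool_pos: [0.5558, -0.3281, 0.0251]
tool_rot: [-0.052, 3.14, -0.001]
wrist_force: [-0.2, -0.6, -0.5]
width: 0.0496
grip_force: 30.0
```

Emit:
move_arm:
  steps:
    - [40,0,0,-0.06,0,0,0]
    - [40,0,0,-0.1,0,0,0]
    - [40,0,-0.08,-0.1,0,0,0]
    - [40,0,-0.16,-0.1,0,0,0]
    - [40,0,-0.24,-0.1,0,0,0]
    - [40,0,-0.3,-0.1,0,0,0]
    - [40,0,-0.3,-0.1,0,0,0]

```text
t: 17.42
tool_pos: [0.5561, -0.3337, 0.0226]
tool_rot: [-0.054, 3.14, 0.005]
wrist_force: [-0.8, 6.5, 6.6]
width: 0.0498
grip_force: 30.0
```

Emit:
move_arm:
  steps:
    - [40,0.08,0,0,0,0,0]
    - [40,0.16,0,0,0,0,0]
    - [40,0.24,0,0,0,0,0]
    - [40,0.26,0,0,0,0,0]
    - [40,0.26,0,0,0,0,0]

```text
t: 17.83
tool_pos: [0.5577, -0.3335, 0.0225]
tool_rot: [0.053, -3.133, -0.009]
wrist_force: [-12.5, 9.6, 16.4]
width: 0.0501
grip_force: 30.0
```

Emit:
move_arm:
  steps:
    - [40,0,0.04,0.08,0,0,0]
    - [40,0,0.04,0.08,0,0,0]
    - [40,0,0.04,0.08,0,0,0]

```text
t: 18.08
tool_pos: [0.5611, -0.3334, 0.023]
tool_rot: [0.053, -3.14, -0.003]
wrist_force: [-1.6, 3.8, -0.3]
width: 0.0499
grip_force: 30.0
```

Emit:
move_arm:
  steps:
    - [40,0.06,0,0.02,0,0,0]
    - [40,0.1,0,0.02,0,0,0]
    - [40,0.1,0,0.02,0,0,0]

```text
t: 18.33
tool_pos: [0.5611, -0.3334, 0.0229]
tool_rot: [0.053, -3.135, -0.005]
wrist_force: [-6.6, 4.4, 2.5]
width: 0.0497
grip_force: 30.0
```

Emit:
move_arm:
  steps:
    - [40,-0.06,0.02,0,0,0,0]
    - [40,-0.06,0.02,0,0,0,0]
    - [66,-0.06,0.02,0,0,0,0]
    - [66,-0.06,0.02,0,0,0,0]
    - [66,-0.06,0.02,0,0,0,0]
    - [66,-0.06,0.02,0,0,0,0]
    - [66,-0.06,0.02,0,0,0,0]
    - [66,-0.06,0.02,0.6,0,0,0]
    - [66,-0.06,0.02,1.8,0,0,0]
    - [66,-0.06,0.02,3.4,0,0,0]

```text
t: 19.17
tool_pos: [0.5609, -0.3327, 0.1082]
tool_rot: [0.052, -3.136, -0.003]
wrist_force: [1.2, -0.3, -0.3]
width: 0.0661
grip_force: 0.0
```

```bash
python3 go.py .3666 -.3157 .09 2
```

```text
t 19.17 w 66.1 yaw 91.89 shift [-7.77  0.68 -0.73] turn [-0.005 -0.002 -1.569] F [ 1.2 -0.3 -0.3] q [-0.    0.45  0.65  1.58 -0.28  1.21  2.31]
```

Emit:
move_arm:
  steps:
    - [82,-7.77,0.68,0,0,0,-1.569]
    - [82,-7.77,0.68,0,0,0,-1.569]
    - [82,-7.77,0.68,0,0,0,-1.569]
    - [82,-7.77,0.68,0,0,0,-1.569]
    - [82,-7.77,0.68,0,0,0,-1.569]
    - [82,-7.77,0.68,0,0,0,-1.569]
    - [82,-7.77,0.68,0,0,0,-1.569]
    - [82,-7.77,0.68,0,0,0,-1.569]
    - [82,-7.77,0.68,0,0,0,-1.569]
    - [82,-7.77,0.68,0,0,0,-1.569]

```text
t: 20.0
tool_pos: [0.3688, -0.3174, 0.1105]
tool_rot: [1.803, 2.57, 0.002]
wrist_force: [0.1, -0.2, -0.2]
width: 0.0815
grip_force: 0.0
```

```bash
python3 go.py .3666 -.3157 .004 2;python3 - <<'E'
from h import *
snap('top','t8.png');snap('side','s8.png')
a=np.load('cal_side.npz')['im'][210:310,180:305,::-1];b=np.load('cal_top.npz')['im'][160:260,300:425,::-1]
cv2.imwrite('pics/m8.png',np.hstack([cv2.resize(i,None,fx=3.2,fy=3.2,interpolation=cv2.INTER_CUBIC) for i in(a,b)]))
E
```

```text
t 20.0 w 81.5 yaw 19.89 shift [-0.09  0.07 -4.26] turn [ 0.001  0.002 -0.312] F [ 0.1 -0.2 -0.2] q [-0.19  0.04  0.87  2.   -0.04  1.12  1.05]
```

View pics/m8.png

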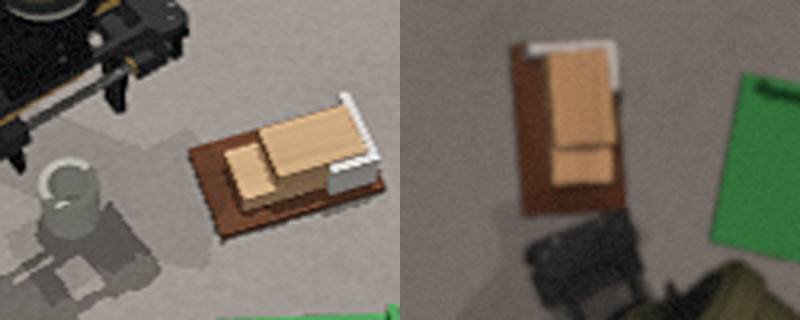

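The short board sits on the long one, both snug against the fences (side crop (310,140), top crop (580,110)). The open fingers straddle the wide coupling at side crop (70,195), so I descend.

Emit:
move_arm:
  steps:
    - [82,-0.09,0.07,-1.0,0,0,0]
    - [82,-0.09,0.07,-2.0,0,0,0]
    - [82,-0.09,0.07,-3.0,0,0,0]
    - [82,-0.09,0.07,-3.8,0,0,0]
    - [82,-0.09,0.07,-4.25,0,0,0]
    - [82,-0.09,0.07,-4.25,0,0,0]
    - [82,-0.09,0.07,-4.25,0,0,0]

```text
t: 20.68
tool_pos: [0.3662, -0.3155, 0.0034]
tool_rot: [1.794, 2.579, -0.001]
wrist_force: [-0.4, -1.0, 0.8]
width: 0.0819
grip_force: 0.0
```

Emit:
move_arm:
  steps:
    - [40,0,0,0,0,0,0]
    - [40,0,0,0,0,0,0]
    - [40,0,0,0,0,0,0]
    - [40,0,0,0,0,0,0]
    - [40,0,0,0,0,0,0]
    - [40,0,0,0,0,0,0]
    - [40,0,0,0,0,0,0]
    - [40,0,0,0,0,0,0]
  force: 35

```text
t: 21.35
tool_pos: [0.3662, -0.3151, 0.0032]
tool_rot: [-1.795, -2.578, -0.0]
wrist_force: [-1.5, 0.7, 3.7]
width: 0.0486
grip_force: 35.0
```

```bash
p=$(python3 loc.py box 0 -27); echo $p; python3 go.py $p .12 -1.9
```

```text
0.6216 -0.0283
t 21.35 w 48.6 yaw 20.29 shift [10.22 11.47  4.67] turn [-0.     0.    -0.387] F [-1.5  0.7  3.7] q [-0.11  0.24  0.84  2.1  -0.23  0.9   1.21]
```

Emit:
move_arm:
  steps:
    - [40,0,0,0.5,0,0,0]
    - [40,0,0,1.3,0,0,0]
    - [40,0,0,2.2,0,0,0]
    - [40,0,0,2.2,0,0,0]
    - [40,0,0,2.2,0,0,0]

```text
t: 21.77
tool_pos: [0.367, -0.3151, 0.0583]
tool_rot: [1.794, 2.577, 0.002]
wrist_force: [-0.8, -0.5, -2.2]
width: 0.0486
grip_force: 35.0
```

```bash
python3 go.py .6216 -.0283 .12 -1.9
python3 - <<'E'
from h import *
s=state();print(s['torque'],s['width'],s['grip_force'])
snap('top','t9.png');snap('side','s9.png')
a=np.load('cal_side.npz')['im'][220:310,150:250,::-1];b=np.load('cal_top.npz')['im'][220:310,300:400,::-1]
cv2.imwrite('pics/m9.png',np.hstack([cv2.resize(i,None,fx=4,fy=4,interpolation=cv2.INTER_CUBIC) for i in(a,b)]))
E
```

```text
t 21.77 w 48.6 yaw 20.31 shift [10.19 11.47  2.47] turn [ 0.001  0.002 -0.388] F [-0.8 -0.5 -2.2] q [-0.17  0.13  0.88  2.06 -0.12  1.01  1.12]
[-0.05752833  0.07045294 -0.01984828] 0.04858140686782622 34.99089518795046
```

View pics/m9.png

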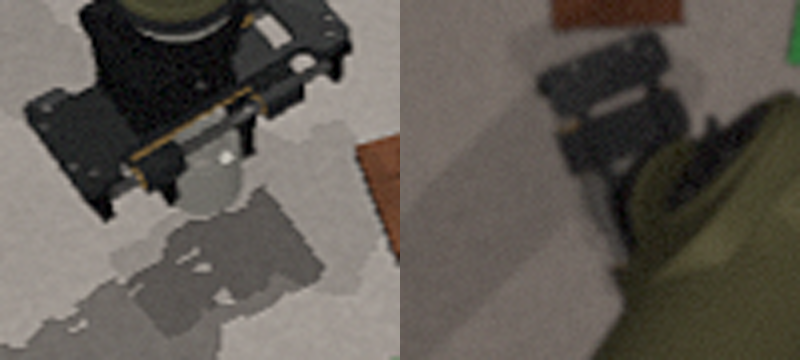

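The coupling hangs upright between the fingers at side crop (205,175), off the bench. I carry it to the box.

Emit:
move_arm:
  steps:
    - [40,1,1.1,1.5,0,0,-0.1]
    - [40,10.19,11.47,2.3,0,0,-0.388]
    - [40,10.19,11.47,2.3,0,0,-0.388]
    - [40,10.19,11.47,2.3,0,0,-0.388]
    - [40,10.19,11.47,2.3,0,0,-0.388]
    - [40,10.19,11.47,2.3,0,0,-0.388]
    - [40,10.19,11.47,2.3,0,0,-0.388]
    - [40,10.19,11.47,2.3,0,0,-0.388]
    - [40,10.19,11.47,2.3,0,0,-0.388]
    - [40,10.19,11.47,2.3,0,0,-0.388]

```text
t: 22.7
tool_pos: [0.6218, -0.0242, 0.1131]
tool_rot: [-2.254, -2.185, 0.002]
wrist_force: [0.7, -0.3, -2.2]
width: 0.0483
grip_force: 35.0
```

```bash
python3 go.py .6216 -.0283 .012 -1.9
```

```text
t 22.7 w 48.3 yaw -1.78 shift [-0.01 -0.16 -4.04] turn [-0.001 -0.003 -0.002] F [ 0.7 -0.3 -2.2] q [-0.53  0.38  0.66  1.66 -0.25  1.19  0.15]
```

Emit:
move_arm:
  steps:
    - [40,0,-0.06,-1.0,0,0,0]
    - [40,0,-0.06,-2.2,0,0,0]
    - [40,0,-0.06,-3.2,0,0,0]
    - [40,0,-0.06,-3.8,0,0,0]
    - [40,0,-0.06,-4.0,0,0,0]
    - [40,0,-0.06,-4.0,0,0,0]
    - [40,0,-0.06,-4.06,0,0,0]
    - [40,0,-0.06,-4.1,0,0,0]
    - [40,0,-0.06,-4.1,0,0,0]

```text
t: 23.45
tool_pos: [0.6219, -0.0299, 0.014]
tool_rot: [2.258, 2.182, 0.003]
wrist_force: [-0.2, 0.1, -2.1]
width: 0.0487
grip_force: 35.0
```

Emit:
move_arm:
  steps:
    - [40,0,0,-0.08,0,0,0]
    - [40,0,0,-0.14,0,0,0]
    - [40,0,0,-0.18,0,0,0]
    - [40,0,0,-0.18,0,0,0]

```text
t: 23.78
tool_pos: [0.6213, -0.0297, 0.0092]
tool_rot: [2.259, 2.183, 0.001]
wrist_force: [-0.4, -0.0, 2.7]
width: 0.0485
grip_force: 35.0
```

Emit:
move_arm:
  steps:
    - [70,0,0,0,0,0,0]
    - [70,0,0,0,0,0,0]
    - [70,0,0,0,0,0,0]
    - [70,0,0,0,0,0,0]
    - [70,0,0,0.4,0,0,0]
    - [70,0,0,1.4,0,0,0]
    - [70,0,0,3.0,0,0,0]
    - [70,0,0,3.9,0,0,0]

```text
t: 24.45
tool_pos: [0.6223, -0.0304, 0.1099]
tool_rot: [2.258, 2.181, 0.004]
wrist_force: [0.9, 0.1, 0.5]
width: 0.0698
grip_force: 0.0
```

```bash
python3 go.py .3506 .3046 .11 -1.9
```

```text
t 24.45 w 69.8 yaw -1.98 shift [-10.87  13.4    0.  ] turn [0.    0.004 0.001] F [0.9 0.1 0.5] q [-0.53  0.38  0.67  1.67 -0.25  1.18  0.16]
```

Emit:
move_arm:
  steps:
    - [70,-10.87,13.4,0,0,0,0]
    - [70,-10.87,13.4,0,0,0,0]
    - [70,-10.87,13.4,0,0,0,0]
    - [70,-10.87,13.4,0,0,0,0]
    - [70,-10.87,13.4,0,0,0,0]
    - [70,-10.87,13.4,0,0,0,0]
    - [70,-10.87,13.4,0,0,0,0]
    - [70,-10.87,13.4,0,0,0,0]
    - [70,-10.87,13.4,0,0,0,0]
    - [70,-10.87,13.4,0,0,0,0]

```text
t: 25.28
tool_pos: [0.3573, 0.2951, 0.1071]
tool_rot: [-2.259, -2.182, -0.003]
wrist_force: [0.4, 0.1, 1.4]
width: 0.0701
grip_force: 0.0
```

```bash
python3 go.py .3506 .3046 .005 -1.9
python3 - <<'E'
from h import *
snap('top','t10.png');crop('top','t10c.png',200,145,270,210,8)
im=cv2.cvtColor(np.load('cal_top.npz')['im'],cv2.COLOR_RGB2GRAY)[145:210,200:270]
b=cv2.GaussianBlur(cv2.resize(im,None,fx=8,fy=8,interpolation=cv2.INTER_CUBIC),(9,9),2)
c=cv2.HoughCircles(b,cv2.HOUGH_GRADIENT,1.5,40,param1=60,param2=25,minRadius=40,maxRadius=110)
for x,y,r in (c[0][:5] if c is not None else []): print(ray('top',x/8+200-.44,y/8+145-.44,.056).round(4),r/8, x, y)
E
```

```text
t 25.28 w 70.1 yaw -1.98 shift [-0.27  0.38 -4.08] turn [-0.002  0.001  0.001] F [0.4 0.1 1.4] q [-1.13 -0.01  0.38  2.04  0.    1.11 -0.78]
```

Emit:
move_arm:
  steps:
    - [70,-0.27,0.38,-0.5,0,0,0]
    - [70,-0.27,0.38,-1.5,0,0,0]
    - [70,-0.27,0.38,-2.7,0,0,0]
    - [70,-0.27,0.38,-3.6,0,0,0]
    - [70,-0.27,0.38,-4.1,0,0,0]
    - [70,-0.27,0.38,-4.1,0,0,0]
    - [70,-0.27,0.38,-4.1,0,0,0]

```text
t: 25.92
tool_pos: [0.352, 0.3028, 0.0036]
tool_rot: [2.259, 2.182, -0.001]
wrist_force: [0.3, -1.0, -0.4]
width: 0.07
grip_force: 0.0
```

Emit:
move_arm:
  steps:
    - [25,0,0,0,0,0,0]
    - [25,0,0,0,0,0,0]
    - [25,0,0,0,0,0,0]
    - [25,0,0,0,0,0,0]
    - [25,0,0,0,0,0,0]
    - [25,0,0,0,0,0,0]
    - [25,0,0,0,0,0,0]
    - [25,0,0,0,0,0,0]
  force: 35

```text
t: 26.58
tool_pos: [0.3513, 0.3035, 0.0037]
tool_rot: [-2.258, -2.183, 0.001]
wrist_force: [-2.1, 0.6, 4.0]
width: 0.0358
grip_force: 35.0
```

```bash
p=$(python3 loc.py box 0 27); echo $p; python3 go.py $p .11 -1.9
python3 - <<'E'
from h import *
im=np.load('cal_top.npz')['im'].astype(int)[145:210,200:270]
# wide ring is grey steel: greenish-white box vs grey; print coarse saturation
hsv=cv2.cvtColor(im.astype(np.uint8),cv2.COLOR_RGB2HSV)
for r in range(4,62,3): print(' '.join('%3d'%im[r,c].sum().__floordiv__(3) for c in range(4,66,3)))
E
```

```text
0.6234 0.0257
t 26.58 w 35.8 yaw -1.93 shift [ 10.88 -11.11   4.25] turn [-0.    -0.001  0.001] F [-2.1  0.6  4. ] q [-1.12  0.14  0.37  2.13 -0.07  0.88 -0.74]
109 112 127 122 118 122 118 117 119 116 117 116 113 113 113 116 114 112 113 102 106
108 153 151 145 144 147 145 147 148 149 149 152 146 147 147 148 153 152 138 101 107
113 152 106 112 116 125 141 140 120 116 116 117 110 112 115 112 111 130 128  96 108
109 149 108 161 176 179 179 181 176 177 177 176 178 179 178 176 179 177 120  95 103
105 155 103 160 178 179 176 178 178 177 177 181 181 177 178 177 182 179 112  91 107
113 162 103 160 177 177 177 175 174 177 180 172 167 166 174 178 178 176 118  97 104
109 158 101 163 180 179 176 179 178 178 176 161 141 136 148 161 178 179 118  95 109
108 160  98 161 177 176 178 179 177 174 170 131  65  68  78 147 164 174 116  80 105
108 163  94 160 177 176 178 176 175 176 165  83 102 114 118 137 122 164 121  78 114
107 159  95 161 176 178 178 173 177 179 162 101 112 125 169 156 101 141 113  82 111
113 158 104 159 175 178 175 177 178 177 165 143 117 152 162 132  97 140 111  93 108
106 160 108 159 177 176 175 177 177 177 176 120 132 142 115  74 109 147 109  96 108
106 159 103 169 179 174 178 180 178 177 178 176 131  83  89 109 111 148 109  96 109
108 161 103 173 176 176 177 180 177 176 174 176 177 171 144 133 147 174 111  97 109
107 162 104 176 174 173 179 178 176 178 176 181 179 177 180 178 179 177 107  93 107
105 162 105 173 176 177 177 178 178 179 177 178 180 176 178 182 180 179 107  93 108
110 157 112 173 178 175 173 177 173 174 176 178 180 178 180 180 176 177  96  97 110
107 148 143 153 156 156 156 154 156 159 160 164 160 163 165 163 163 172  96  98 107
110 106  86  73  71  75  73  74  73  74  79  75  76  74  76  74  77  75  73  99 110
106 112 109 108 105 107 108 105 108 108 110 108 105 111 108 106 109 108 112 107 110
```

Emit:
move_arm:
  steps:
    - [25,0,0,0.5,0,0,0]
    - [25,0,0,1.5,0,0,0]
    - [25,0,0,2.9,0,0,0]
    - [25,1.5,-1.5,4.3,0,0,0]
    - [25,10.88,-11.11,4.5,0,0,0]
    - [25,10.88,-11.11,4.5,0,0,0]
    - [25,10.88,-11.11,4.5,0,0,0]
    - [25,10.88,-11.11,4.5,0,0,0]
    - [25,10.88,-11.11,4.5,0,0,0]
    - [25,10.88,-11.11,4.5,0,0,0]

```text
t: 27.42
tool_pos: [0.5518, 0.0982, 0.1106]
tool_rot: [2.258, 2.183, -0.0]
wrist_force: [0.8, 0.7, -2.0]
width: 0.0353
grip_force: 35.0
```

```bash
python3 go.py .6234 .0257 .015 -1.9; python3 -c "
from h import *
print(ray('top',245,178,.056),ray('top',243.5,177.5,.056))"
```

```text
t 27.42 w 35.3 yaw -1.93 shift [ 2.87 -2.9  -3.82] turn [0.    0.    0.001] F [ 0.8  0.7 -2. ] q [-0.78  0.23  0.64  1.82 -0.15  1.14 -0.13]
[ 0.61120043 -0.03680869  0.056     ] [ 0.61264189 -0.0328234   0.056     ]
```

Emit:
move_arm:
  steps:
    - [25,2.87,-2.9,0,0,0,0]
    - [25,2.87,-2.9,0,0,0,0]
    - [25,2.87,-2.9,0,0,0,0]
    - [25,2.87,-2.9,0,0,0,0]
    - [25,2.87,-2.9,-1.0,0,0,0]
    - [25,2.87,-2.9,-2.0,0,0,0]
    - [25,2.87,-2.9,-3.0,0,0,0]
    - [25,2.87,-2.9,-3.6,0,0,0]
    - [25,2.87,-2.9,-3.9,0,0,0]
    - [25,2.87,-2.9,-3.9,0,0,0]

```text
t: 28.25
tool_pos: [0.6208, 0.0283, 0.0116]
tool_rot: [-2.256, -2.183, 0.005]
wrist_force: [-0.1, -0.0, -1.6]
width: 0.0356
grip_force: 35.0
```

```bash
python3 go.py .6234 .0257 .0095 -1.9; python3 -c "
from h import *
print(proj('top',(.6215,-.03,.056)),proj('top',(.6215,-.03,.006)))"
```

```text
t 28.25 w 35.6 yaw -1.9 shift [ 0.11 -0.1  -0.08] turn [ 0.    -0.004 -0.   ] F [-0.1 -0.  -1.6] q [-0.58  0.49  0.62  1.74 -0.32  1.02  0.12]
[242.3904681  174.25229245] [243.24873964 177.31987759]
```

Emit:
move_arm:
  steps:
    - [25,0,0,-0.04,0,0,0]
    - [25,0,0,-0.08,0,0,0]
    - [25,0,0,-0.08,0,0,0]

```text
t: 28.5
tool_pos: [0.6234, 0.0278, 0.0124]
tool_rot: [2.258, 2.183, 0.002]
wrist_force: [-1.0, -1.0, -1.7]
width: 0.0359
grip_force: 35.0
```

Emit:
move_arm:
  steps:
    - [25,0,0,-0.05,0,0,0]
    - [25,0,0,-0.1,0,0,0]
    - [25,0,0,-0.12,0,0,0]
    - [25,0,0,-0.12,0,0,0]

```text
t: 28.83
tool_pos: [0.6233, 0.0277, 0.0097]
tool_rot: [2.259, 2.183, 0.002]
wrist_force: [-1.6, 0.3, 4.8]
width: 0.0356
grip_force: 35.0
```

Emit:
move_arm:
  steps:
    - [56,0,0,0,0,0,0]
    - [56,0,0,0,0,0,0]
    - [56,0,0,0,0,0,0]
    - [56,0,0,0,0,0,0]
    - [56,0,0,0.4,0,0,0]
    - [56,0,0,1.4,0,0,0]
    - [56,0,0,3.0,0,0,0]
    - [56,0,0,3.9,0,0,0]

```text
t: 29.5
tool_pos: [0.6239, 0.0271, 0.1097]
tool_rot: [2.258, 2.181, 0.004]
wrist_force: [0.6, 0.3, 1.3]
width: 0.056
grip_force: 0.0
```

```bash
p=$(python3 loc.py bracket -16 -23); echo $p; python3 go.py $p .09 -66.5
```

```text
0.4353 -0.1247
t 29.5 w 56.0 yaw -1.98 shift [-7.55 -6.07 -0.79] turn [ 0.002  0.003 -1.126] F [0.6 0.3 1.3] q [-0.62  0.38  0.66  1.66 -0.25  1.18  0.07]
```

Emit:
move_arm:
  steps:
    - [48,-7.55,-6.07,0,0,0,-1.126]
    - [48,-7.55,-6.07,0,0,0,-1.126]
    - [48,-7.55,-6.07,0,0,0,-1.126]
    - [48,-7.55,-6.07,0,0,0,-1.126]
    - [48,-7.55,-6.07,0,0,0,-1.126]
    - [48,-7.55,-6.07,0,0,0,-1.126]
    - [48,-7.55,-6.07,0,0,0,-1.126]
    - [48,-7.55,-6.07,0,0,0,-1.126]
    - [48,-7.55,-6.07,0,0,0,-1.126]
    - [48,-7.55,-6.07,0,0,0,-1.126]

```text
t: 30.33
tool_pos: [0.434, -0.1245, 0.1066]
tool_rot: [-3.076, -0.634, -0.002]
wrist_force: [0.1, 0.0, -0.8]
width: 0.048
grip_force: 0.0
```

```bash
python3 go.py .4353 -.1247 -.007 -66.5
```

```text
t 30.33 w 48.0 yaw -66.7 shift [ 0.05 -0.01 -4.54] turn [-0.001  0.001  0.003] F [ 0.1  0.  -0.8] q [-0.65 -0.07  0.85  2.08  0.06  1.11 -0.99]
```

Emit:
move_arm:
  steps:
    - [48,0.05,0,-1.0,0,0,0]
    - [48,0.05,0,-2.2,0,0,0]
    - [48,0.05,0,-3.2,0,0,0]
    - [48,0.05,0,-4.0,0,0,0]
    - [48,0.05,0,-4.3,0,0,0]
    - [48,0.05,0,-4.54,0,0,0]
    - [48,0.05,0,-4.54,0,0,0]
    - [48,0.05,0,-4.54,0,0,0]

```text
t: 31.0
tool_pos: [0.4359, -0.1244, -0.0068]
tool_rot: [3.075, 0.642, 0.002]
wrist_force: [0.5, -0.2, -0.2]
width: 0.0479
grip_force: 0.0
```

Emit:
move_arm:
  steps:
    - [2,0,0,0,0,0,0]
    - [2,0,0,0,0,0,0]
    - [2,0,0,0,0,0,0]
    - [2,0,0,0,0,0,0]
    - [2,0,0,0,0,0,0]
    - [2,0,0,0,0,0,0]
    - [2,0,0,0,0,0,0]
    - [2,0,0,0,0,0,0]
    - [2,0,0,0,0,0,0]
  force: 40

```text
t: 31.75
tool_pos: [0.435, -0.1239, -0.0075]
tool_rot: [-3.075, -0.641, 0.0]
wrist_force: [-2.1, 1.1, 1.7]
width: 0.0096
grip_force: 40.0
```

```bash
python3 - <<'E'
import numpy as np
# bracket outline centre in tray local; bracket yaw = tray+180
c=np.array([0,-10])/1e3  # shift toward bracket +y = tray -y
g=np.array([-16,-23])/1e3
p=c-g
t=np.radians(7.1);R=np.array([[np.cos(t),-np.sin(t)],[np.sin(t),np.cos(t)]]);print(np.array([.5711,.3257])+R@p)
E
python3 go.py .5845 .3406 .12 -82.9
```

```text
[0.58537049 0.34057794]
t 31.75 w 9.6 yaw -66.46 shift [ 5.98 18.58  5.1 ] turn [-0.    -0.    -0.287] F [-2.1  1.1  1.7] q [-0.59  0.18  0.87  2.17 -0.19  0.86 -0.77]
```

Emit:
move_arm:
  steps:
    - [2,0,0,0.5,0,0,0]
    - [2,0,0,1.6,0,0,0]
    - [2,0,0,3.2,0,0,0]
    - [2,0,0,4.6,0,0,0]
    - [2,6.02,18.58,5.1,0,0,-0.287]
    - [2,6.02,18.58,5.1,0,0,-0.287]
    - [2,6.02,18.58,5.1,0,0,-0.287]
    - [2,6.02,18.58,5.1,0,0,-0.287]
    - [2,6.02,18.58,5.1,0,0,-0.287]
    - [2,6.02,18.58,5.1,0,0,-0.287]

```text
t: 32.58
tool_pos: [0.5103, 0.1094, 0.1133]
tool_rot: [-3.136, -0.194, 0.001]
wrist_force: [1.3, 0.1, -1.3]
width: 0.0097
grip_force: 40.0
```

```bash
python3 go.py .5854 .3406 .1 -82.9
```

```text
t 32.58 w 9.7 yaw -82.91 shift [ 3.    9.25 -0.53] turn [-0. -0.  0.] F [ 1.3  0.1 -1.3] q [-0.88  0.13  0.67  1.91 -0.09  1.13 -1.63]
```

Emit:
move_arm:
  steps:
    - [2,3.0,9.25,-0.4,0,0,0]
    - [2,3.0,9.25,-0.4,0,0,0]
    - [2,3.0,9.25,-0.4,0,0,0]
    - [2,3.0,9.25,-0.4,0,0,0]
    - [2,3.0,9.25,-0.4,0,0,0]
    - [2,3.0,9.25,-0.4,0,0,0]
    - [2,3.0,9.25,-0.4,0,0,0]
    - [2,3.0,9.25,-1.4,0,0,0]
    - [2,3.0,9.25,-2.4,0,0,0]
    - [2,3.0,9.25,-2.4,0,0,0]

```text
t: 33.42
tool_pos: [0.5813, 0.3365, 0.0473]
tool_rot: [3.129, 0.194, -0.014]
wrist_force: [-2.1, -1.1, -2.7]
width: 0.0092
grip_force: 40.0
```

```bash
python3 go.py .5854 .3406 -.002 -82.9
```

```text
t 33.42 w 9.2 yaw -82.89 shift [ 0.16  0.16 -1.97] turn [ 0.007 -0.009 -0.   ] F [-2.1 -1.1 -2.7] q [-0.96  0.53  0.53  1.57 -0.29  1.13 -1.81]
```

Emit:
move_arm:
  steps:
    - [2,0,0,-0.6,0,0,0]
    - [2,0,0,-1.2,0,0,0]
    - [2,0,0,-1.7,0,0,0]
    - [2,0,0,-1.9,0,0,0]
    - [2,0,0,-2.0,0,0,0]
    - [2,0,0,-2.0,0,0,0]
    - [2,0,0,-2.0,0,0,0]

```text
t: 34.0
tool_pos: [0.5858, 0.339, 0.0043]
tool_rot: [-3.135, -0.194, -0.001]
wrist_force: [0.0, 0.7, -1.7]
width: 0.0095
grip_force: 40.0
```

```bash
python3 go.py .5854 .3406 -.002 -82.9
```

```text
t 34.0 w 9.5 yaw -82.91 shift [-0.02  0.06 -0.25] turn [-0.     0.001  0.   ] F [ 0.   0.7 -1.7] q [-0.95  0.58  0.51  1.6  -0.32  1.05 -1.79]
```

Emit:
move_arm:
  steps:
    - [2,0,0,-0.1,0,0,0]
    - [2,0,0,-0.18,0,0,0]
    - [2,0,0,-0.24,0,0,0]
    - [2,0,0,-0.26,0,0,0]
    - [2,0,0,-0.26,0,0,0]

```text
t: 34.42
tool_pos: [0.5855, 0.339, -0.0024]
tool_rot: [-3.135, -0.194, -0.0]
wrist_force: [-1.3, -0.5, -0.1]
width: 0.0099
grip_force: 40.0
```

Contact, the weight is taken. I release, retreat and look once more.

Emit:
move_arm:
  steps:
    - [30,0,0,0,0,0,0]
    - [30,0,0,0,0,0,0]
    - [30,0,0,0,0,0,0]
    - [30,0,0,0,0,0,0]
    - [30,0,0,0,0,0,0]
    - [30,0,0,0.5,0,0,0]
    - [30,0,0,1.5,0,0,0]
    - [30,0,0,3,0,0,0]
    - [30,0,0,4.5,0,0,0]
    - [30,0,0,5,0,0,0]

```text
t: 35.25
tool_pos: [0.5887, 0.34, 0.1297]
tool_rot: [-3.131, -0.193, -0.013]
wrist_force: [1.1, 0.6, -0.1]
width: 0.03
grip_force: 0.0
```

Emit:
move_arm:
  steps:
    - [30,-2,2,2,0,0,0]
    - [30,-6,6,4,0,0,0]
    - [30,-10,9,4,0,0,0]
    - [30,-10,9,4,0,0,0]
    - [30,-10,9,4,0,0,0]
    - [30,-10,9,4,0,0,0]
    - [30,-10,9,4,0,0,0]
    - [30,-10,9,4,0,0,0]
    - [30,-10,9,4,0,0,0]
    - [30,-10,9,4,0,0,0]

```text
t: 36.08
tool_pos: [0.3282, 0.5697, 0.2239]
tool_rot: [-3.13, -0.211, 0.003]
wrist_force: [-0.9, 0.3, 0.1]
width: 0.0302
grip_force: 0.0
```

Run:
```python
from h import *
s=state();print(s['tool_pos'],s['width'],s['t'],s['wrist_force'])
snap('top','tf.png');snap('side','sf.png')
a=np.load('cal_side.npz')['im'][80:290,170:370,::-1];b=np.load('cal_top.npz')['im'][130:290,80:400,::-1]
a=cv2.resize(a,None,fx=1.5,fy=1.5,interpolation=cv2.INTER_CUBIC)
b=cv2.resize(b,(500,250),interpolation=cv2.INTER_CUBIC)
x=np.load('cal_top.npz')['im'][150:206,200:300,::-1];x=cv2.resize(x,(500,280),interpolation=cv2.INTER_CUBIC)
c=np.zeros((530,800,3),np.uint8);c[:315,:300]=a;c[:250,300:]=b;c[250:530,300:]=x
cv2.imwrite('pics/mf.png',c)
```

```text
[0.32823998 0.56966476 0.2239385 ] 0.030182034448259277 36.0833 [-0.93777219  0.29801545  0.10119905]
```

View pics/mf.png

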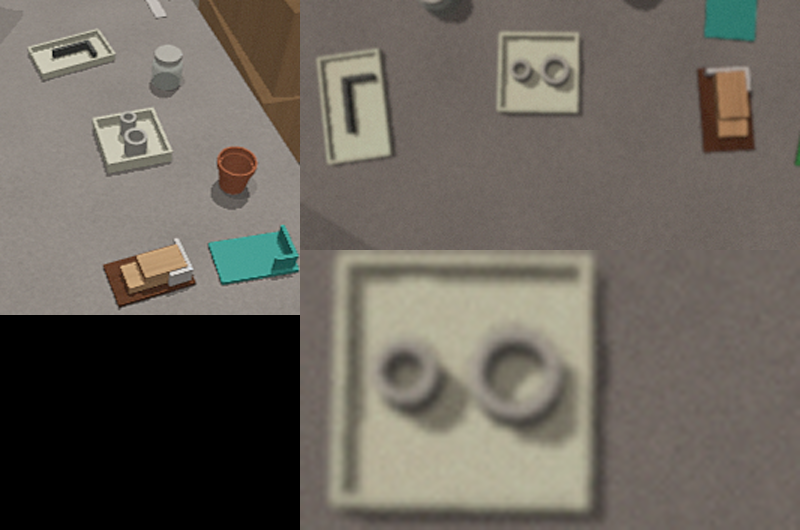

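The final picture shows the bracket flat in the tray (355,100), both couplings upright in the box (405,372 and 517,377), and the stacked boards against both fences (733,95). The jar and pot are where they were and the gripper is clear.

```bash
python3 -c "
from workcell import sign_off
print(sign_off())"
```

```text
the job is handed in; nothing more can be done
None
```

I handed the job in at about 36 s: in the last picture the boards are stacked snug in the stand, both couplings upright in the box, the bracket flat in the tray, the jar and pot untouched, and the gripper clear of everything; no verdict came back.

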